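# Stack the detector and hold the lamp over its window

### The job

Set up a lamp power reading: put the riser case (plain top) squarely on the steel plinth, then the detector case (window up) squarely on the riser, either way round, setting each down gently and letting it go. Then carry the lamp head over the top of the black beam fence and hold it upright, mouth down, centred over the detector's window and lined up with it, about one centimetre above, never touching the case. Finish while still holding the lamp there, without the lamp having hit the fence and with everything else on the table left where it was.

Things in the scene. Friction and masses are not known exactly. Their poses are not given: they have to be found in the camera images.
- plinth_top (a point): centre of the top face of the plinth, a dark steel block bolted to the table, 92 mm long (its x) x 66 mm wide (its y) x 30 mm high. z up.
- riser_center (a point): centre of the riser case, a loose closed grey case with a plain top, 84 mm long (x) x 58 mm wide (y) x 42 mm high; the taller of the two cases, about 0.32 kg. z up.
- detector_center (a point): centre of the detector case, a loose closed grey case of the same outline, 84 mm long (x) x 58 mm wide (y) but only 32 mm high, with a black rectangular window framed in steel in its top; about 0.28 kg. z up.
- window (a point): centre of the window, flush with the top of the detector case: 44 mm along x, 26 mm along y, lying 14 mm from the middle of the case towards its +x end (so 16 mm above and 14 mm along x from detector_center). Axes as the case's.
- lamp_center (a point): centre of the LED lamp head, an upright finned aluminium block, 60 mm along x, 36 mm along y (the two flat sides to grip), 90 mm high, about 0.3 kg; starts standing mouth down on a black rubber pad 6 mm thick. z up.
- lamp_mouth (a point): centre of the lamp's mouth, its flat underside with the black rim, 60 x 36 mm, 45 mm below lamp_center. Axes as the lamp's.
- fence_top (a point): middle of the top edge of the beam fence, a fixed upright black panel 300 mm long (its x), 8 mm thick (its y), top edge 110 mm above the table; it stands between the lamp and the plinth. z up.
- bottle: bystander, to be left where it is: glass bottle with a blue screw cap, 68 mm across, 140 mm tall; its origin is on the underside.
- dropper: bystander, to be left where it is: small green dropper bottle, 28 mm across, 65 mm tall; its origin is on the underside.
- carton: bystander, to be left where it is: upright green carton, 45 x 60 x 90 mm; its origin is on the underside.
- dish: bystander, to be left where it is: clear shallow dish, 60 mm across, 14 mm tall; its origin is on the underside.
- tube: bystander, to be left where it is: short black open lens tube, 31 mm across, 30 mm tall; its origin is on the underside.
- driver: bystander, to be left where it is: screwdriver, 170 mm long, lying flat; its handle to its own -x.
- lens: bystander, to be left where it is: round lens on a small post and foot, 36 mm across, 97 mm tall; its origin is on the underside.
Not all that is in view belongs to the job. Leave any blue or orange look-alike of the part that bears lamp_center alone.

How it is judged:
On the way, in this order (a step that is already met when the one before it is completed fails the run):
1. the riser case lies squarely on the plinth, let go (horizontal distance between riser_center and plinth_top below 0.007 m and z of riser_center in the frame of plinth_top between 0.017 and 0.025 m and angle between the x axis of riser_center and the x axis of plinth_top, either way round below 0.1 rad and angle between riser_center's own z axis and vertical below 0.06 rad and contact force between the fingers and riser below 0.05 N and linear speed of riser below 0.02 m/s), for 0.2 s.
2. the detector case lies squarely on the riser case on the plinth, window up, let go (all of step 1 and horizontal distance between detector_center and riser_center below 0.007 m and z of detector_center in the frame of riser_center between 0.033 and 0.041 m and angle between the x axis of detector_center and the x axis of riser_center, either way round below 0.1 rad and angle between detector_center's own z axis and vertical below 0.06 rad and contact force between the fingers and detector below 0.05 N and linear speed of detector below 0.02 m/s), for 0.2 s.
3. the lamp passes above the beam fence (y of lamp_mouth in the frame of fence_top between -0.05 and 0.05 m and x of lamp_mouth in the frame of fence_top between -0.15 and 0.15 m and z of lamp_mouth in the frame of fence_top above 0.001 m).
At the end, for the whole second after the job is handed in: Riser on plinth, detector on riser: within 7 mm and 0.1 rad of square, upright, at rest, not touched by fingers. Lamp gripped, still, upright within 0.08 rad, mouth 3 to 20 mm above the window, within 7 mm of its centre and 0.12 rad of its axis, touching neither case (all of step 2 and horizontal distance between lamp_mouth and window below 0.007 m and z of lamp_mouth in the frame of window between 0.003 and 0.02 m and angle between the x axis of lamp_mouth and the x axis of window, either way round below 0.12 rad and angle between lamp_mouth's own z axis and vertical below 0.08 rad and contact force between the fingers and lamp above 1 N and contact force between lamp and detector below 0.05 N and contact force between lamp and riser below 0.05 N and linear speed of lamp below 0.02 m/s); the arm keeps its last pose, push and grip.
It fails at once if the lamp touches a case (contact force between lamp and detector above 0.3 N or contact force between lamp and riser above 0.3 N).
It fails at once if the lamp hits the fence (contact force between lamp and fence above 0.5 N).
It fails at once if a case or the lamp is dropped (falls freely faster than 0.45 m/s, about 1 cm) ((contact force between the fingers and riser below 0.01 N and linear speed of riser above 0.45 m/s) or (contact force between the fingers and detector below 0.01 N and linear speed of detector above 0.45 m/s) or (contact force between the fingers and lamp below 0.01 N and linear speed of lamp above 0.45 m/s)).
It fails at once if a bystander is moved by more than 15 mm (distance of any of bottle, dropper, carton, dish, tube, driver, lens from where it was at the start of the episode above 0.015 m).
It also fails if it takes over 67 s, if anything falls off the work surface, if the arm or the gripper's body presses on something with over 40 N, if the wrist force passes 120 N, or if a joint passes its speed limit or range.

### The arm

A 7-joint arm with a two-finger parallel gripper is mounted at the origin on the work surface. World frame = base frame: x ahead of the robot, y to its left, z up, the work surface at z = 0. Lengths are in m, angles in rad, forces in N, time in s.
With the tool pointing down it reaches from about 0.425 to 0.925 m from the base axis. Payload 6.8 kg.
Tool frame: the origin (TCP) lies on the centre line of the jaws, within the pads' length; the fingertips stand bot.tip_reach ahead of it and the grasp point (between the pads) lies 3 mm ahead of it (bot.tip_reach is the distance from the TCP to the fingertips, in m); z points along the fingers, y is the line along which they close (so a half turn about z gives the same grasp; the last joint's range is limited). The gripper opens to 85 mm and grips with 20 to 120 N. Pads are 22 mm wide; open, the fingers measure 114 mm over their backs; the gripper's body (76 mm by 85 mm) begins 54 mm behind the grasp point. The pads swing forward as they close: fully open they stand 13 mm farther back than shut.
Start: joints at [-1.374, 0.477, 0.022, 1.555, -0.011, 1.109, -0.083], TCP at [0.203, 0.644, 0.217] pointing down, gripper open.
Joint ranges: [-2.96, 2.96], [-0.34, 2.1], [-1.41, 1.46], [0.24, 2.44], [-1.37, 4.51], [0.17, 1.92], [-2.96, 2.96]. Speed limits (rad/s): [2.39, 2.39, 3.14, 3.14, 3.14, 3.14, 3.14].

### API

Orientations are given as a unit quaternion [w, x, y, z].
In Python, from station import bot gives the robot as it stands.
- The arm moves only by the tool jog_arm, never from a script. Its argument "deltas" is a list of rows, each a list of 7 numbers: the shift along the world's x, y, z in m, then the turn, a rotation vector about the world's x, y, z in rad, then the opening, from 0 (shut) to 1 (fully open). In form: [[x, y, z, rx, ry, rz, grip], ...]. A call has 1 to 10 rows; each row shifts and turns the commanded pose from where the row before left it; what a row does not reach is not made up. A row lasts 1/10 s, in which the tool goes at most 50 mm and 8.59 degrees, less where a joint would pass 70% of its speed; a pose out of reach is approached as far as the arm can. A call with a gripper value outside its range is refused whole. The fingers move at their own pace and stop on an object; "newtons" is the grip in N (left out, the last holds). Time passes only in rows, so rows that do not move let the fingers close. It gives the time, the measured TCP pose, the force, the opening and the grip force at its end, in the units of the state.
- bot.get_obs(): the state, without advancing time (a new reading comes with each control period).
- bot.read_camera(name): name is "scene" or "top" or "wrist"; returns a dict with "img" (420x560x3 uint8, red, green, blue), "K" (3x3 intrinsics, pixels), "eye" and "attitude" of the camera in the world. Camera axes: x right, y down, z forward; pixel columns grow to the right and rows downward; lengths in m; the calibration is good to about 2 mm. A picture is of the moment at which its call begins. There is no depth.
- bot.hand_in(): hands the job in; it is judged then, once.
The state is a dict: "t": time; "q": joint angles; "joint_vel": joint speeds; "joint_torque": joint torques, N m; "eef_pos": TCP position; "tool_rot": TCP orientation; "contact_force": force on the tool from outside, world axes, zero at the start; "torque": the same for the moment, N m; "gripper_width": opening from 0.0 (shut) to 1.0 (fully open); "grasp_force": force on a finger pad.
Only numpy, scipy, OpenCV 4.12 (cv2) and the standard library are available. Lean on these libraries where they do the work, as an engineer would, in place of code of your own. Each camera call takes 0.05 s, during which the arm holds its last target. There are 200 camera calls.

## Working session

There is one attempt and no reset: what is moved stays moved. The work goes in short steps, Python scripts to look and compute and a tool call to move; the robot and the scene stay as the last step left them, time stands still between calls to the robot, and variables do not carry over. Pictures are saved under pics/ and viewed, at most 10 in all, crops included, and the job is handed in when it is done.

Besides the shell and the picture viewer there is one more tool, called as name(argument=value, ...), one argument or row to a line, values as JSON. jog_arm: Moves the arm, as the interface text tells. Its arguments: {"type":"object","properties":{"deltas":{"type":"array"},"newtons":{"type":"number"}},"required":["deltas"]}

```bash
mkdir -p pics; ls; python3 - <<'E'
from station import bot
import cv2,numpy as np
print(bot.tip_reach,bot.get_obs())
for n in("scene","top"):
    c=bot.read_camera(n); print(n,c["K"].tolist(),c["eye"],c["attitude"])
    im=c["img"][:,:,::-1]; cv2.imwrite(f"pics/{n}0.png",cv2.resize(im,(800,600),interpolation=cv2.INTER_CUBIC))
    np.save(f"{n}0.npy",im)
E
```

```text
pics
0.022 {'t': 0.0, 'q': array([-1.37412294,  0.47777623,  0.0223698 ,  1.55645507, -0.01147849,
        1.109263  , -0.08311488]), 'joint_vel': array([ 0.00060513, -0.00191995, -0.00286382, -0.00021076,  0.00154572,
       -0.00193486, -0.00020172]), 'joint_torque': array([-5.84139307e-04, -5.96439278e+01,  1.60784058e+00, -2.81192780e+01,
        1.24993184e-02,  9.48058383e-03,  3.55157184e-07]), 'eef_pos': array([0.20240973, 0.64330244, 0.21584078]), 'tool_rot': array([-5.30342447e-05,  1.51802689e-01,  9.88410420e-01, -8.84986704e-04]), 'contact_force': array([0.0158464 , 0.93990414, 1.0426963 ]), 'torque': array([ 0.04517526, -0.0426114 ,  0.01953556]), 'grasp_force': 0.0, 'gripper_width': 1.000652916691848}
scene [[412.4356200400822, 0.0, 278.3290591206388], [0.0, 412.4356200400822, 211.20135620158138], [0.0, 0.0, 1.0]] [1.14567998 0.29848657 0.72892358] [-0.1894961   0.44316865  0.79940227 -0.35867644]
top [[489.75224993864634, 0.0, 276.7211124375322], [0.0, 489.75224993864634, 204.78557358113633], [0.0, 0.0, 1.0]] [ 0.44468053 -0.08636057  1.29969379] [ 0.02461159 -0.70482143  0.70804932 -0.03587729]
```

View pics/scene0.png

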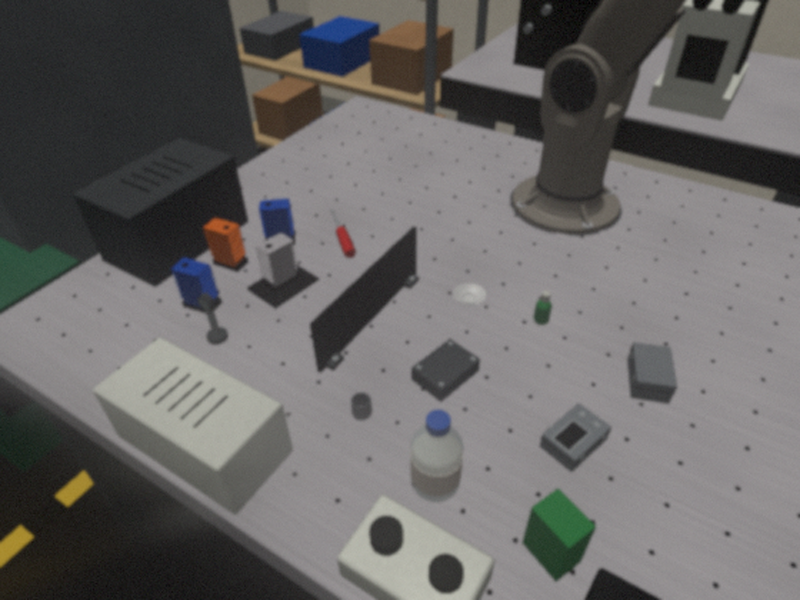

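View pics/top0.png

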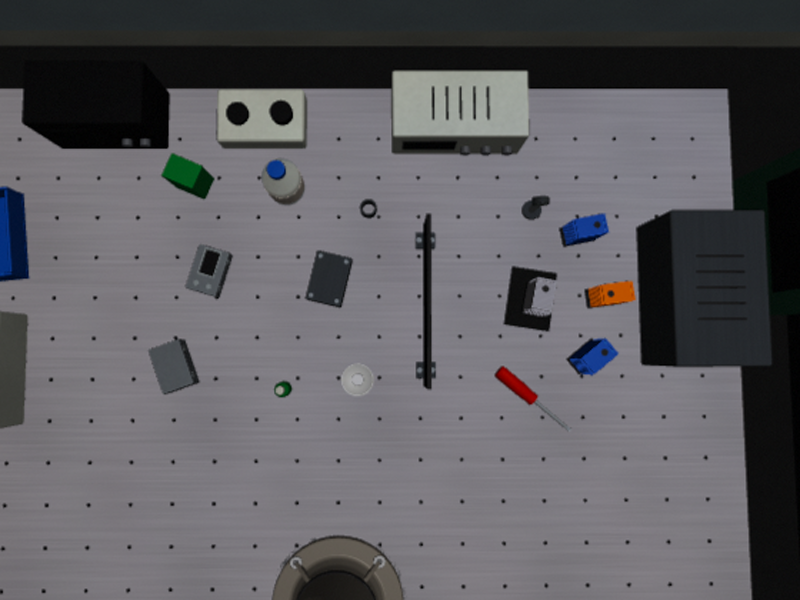

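The scene and top pictures show, in top-view (800 px) coordinates:
- **Riser:** plain grey case at (174,366).
- **Detector:** case with window at (209,270).
- **Plinth:** (330,278).
- **Fence:** x≈428, y 215–388.
- **Lamp candidates:** silver (540,297) on the black pad, blue (584,229) and (593,356), orange (610,293). I choose the silver one.
- **Riser lookalikes:** detector (209,270) and the dark plinth (330,278). I choose the plain taller case.

Next is a close crop of each.

```bash
python3 - <<'E'
import cv2,numpy as np
im=np.load("top0.npy")
a=im[165:280,98:253]; cv2.imwrite("pics/cropA.png",cv2.convertScaleAbs(cv2.resize(a,None,fx=5,fy=5,interpolation=cv2.INTER_CUBIC),alpha=1.5))
b=im[145:275,285:445]; cv2.imwrite("pics/cropB.png",cv2.convertScaleAbs(cv2.resize(b,None,fx=4.6,fy=4.6,interpolation=cv2.INTER_CUBIC),alpha=1.5))
E
```

```text
(no output)
```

View pics/cropA.png

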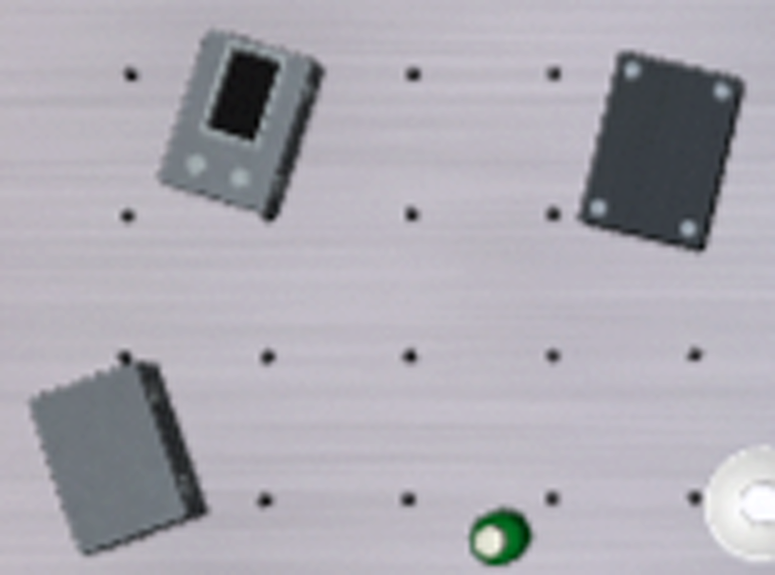

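View pics/cropB.png

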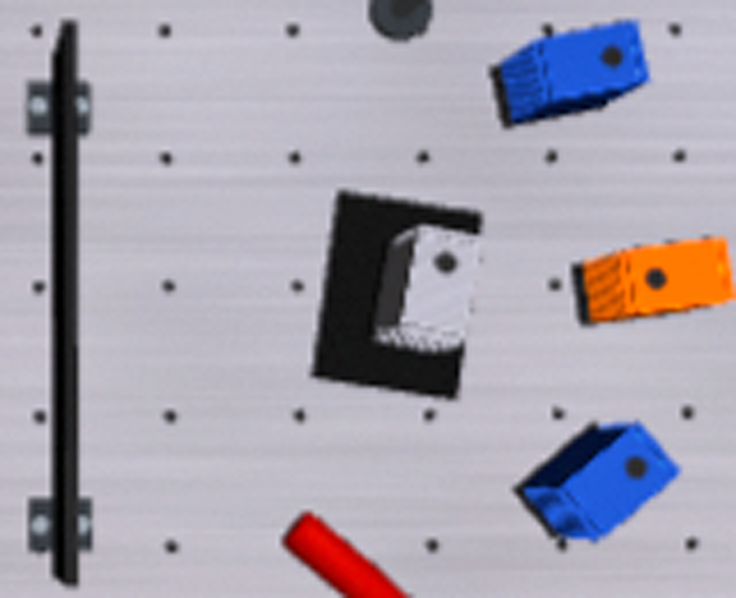

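Crop A shows the riser top corners at (30,400),(137,363),(188,517),(85,553); the detector at (208,30),(310,62),(263,213),(160,182), with its window at the upper end; and the plinth at (618,53),(745,80),(705,250),(581,222). Crop B confirms the silver lamp, with its top at roughly (415,226)–(468,347). The blue and orange lamps are clearly the look-alikes.

```bash
cat > h.py <<'E'
import numpy as np, json
from scipy.spatial.transform import Rotation as R
from scipy.optimize import least_squares
def rot(q): return R.from_quat(q,scalar_first=True)
TOP=dict(K=np.array([[489.75224993864634,0,276.7211124375322],[0,489.75224993864634,204.78557358113633],[0,0,1.]]),eye=np.array([0.44468053,-0.08636057,1.29969379]),attitude=[0.02461159,-0.70482143,0.70804932,-0.03587729])
def onplane(c,uv,z):
    uv=np.atleast_2d(uv); d=np.c_[uv,np.ones(len(uv))]@np.linalg.inv(c["K"]).T
    d=rot(c["attitude"]).apply(d); return c["eye"]+d*((z-c["eye"][2])/d[:,2])[:,None]
def uncrop(p,x0,y0,s): return (np.array(p,float)+.5)/s-.5+[x0,y0]
def rect(P,L,W):  # P ordered corners: start with a long side end.. fit x,y,yaw
    P=P[:,:2]; c=P.mean(0)
    best=None
    for y0 in np.arange(0,np.pi,.2):
      for flip in(1,-1):
        B=np.array([[1,1],[1,-flip*1*1],[-1,-1],[-1,flip]])*[L/2,W/2]
        if flip==-1: B=np.array([[1,-1],[1,1],[-1,1],[-1,-1]])*[L/2,W/2]
        f=lambda v:(v[:2]+B@np.array([[np.cos(v[2]),np.sin(v[2])],[-np.sin(v[2]),np.cos(v[2])]])-P).ravel()
        s=least_squares(f,[*c,y0])
        if best is None or s.cost<best.cost: best=s
    return best.x,np.sqrt(2*best.cost/8)
def turn(q,yaw):  # smallest turn about z that makes tool y perpendicular to object x at yaw
    ty=rot(q).apply([0,1,0]); a=np.arctan2(ty[1],ty[0]); return (yaw+np.pi/2-a+np.pi/2)%np.pi-np.pi/2
E
python3 - <<'E'
from h import *
np.set_printoptions(precision=4,suppress=True)
A=lambda p:uncrop(p,98,165,5);B=lambda p:uncrop(p,285,145,4.6)
for n,p,z,L,W in[("riser",A([(137,363),(30,400),(85,553),(188,517)]),.042,.084,.058),("det",A([(310,62),(208,30),(160,182),(263,213)]),.032,.084,.058),("plinth",A([(745,80),(618,53),(581,222),(705,250)]),.03,.092,.066),("lamp",B([(483,232),(415,226),(400,340),(468,347)]),.096,.06,.036)]:
    P=onplane(TOP,p,z); x,e=rect(P,L,W); print(n,x,"rms",e,"turn",turn([0,.1518,.9884,-.0009],x[2]))
print("window",onplane(TOP,A([(241,95)]),.032))
print("fence",onplane(TOP,B([(70,22),(72,585)]),.11))
print("orange base left",onplane(TOP,B([(578,295)]),.0)," bluelow",onplane(TOP,B([(518,490)]),.006),"blueup",onplane(TOP,B([(495,70),(508,125)]),.006))
print("pad",onplane(TOP,B([(340,190),(482,212),(458,398),(312,376)]),.006))
s=800/560
for n,u,z in[("bottlecap",(276,170),.14),("dropper",(283,390),.06),("carton",(180,168),.09),("dish",(357,380),.01),("lens",(540,201),.09)]: print(n,onplane(TOP,[np.array(u)/s],z))
E
```

```text
riser [0.4229 0.2934 0.3453] rms 0.0010340066850979019 turn 0.650042862840376
det [ 0.5961  0.2356 -0.2905] rms 0.001023128923698851 turn 0.01425635029762784
plinth [ 0.5801  0.0144 -0.2197] rms 0.0006331698129090546 turn 0.08510718874767331
lamp [ 0.5419 -0.3629 -0.1393] rms 0.0011068380673328532 turn 0.16551887150283773
window [[0.6099 0.2329 0.032 ]]
fence [[ 0.6835 -0.1633  0.11  ]
 [ 0.3843 -0.1615  0.11  ]]
orange base left [[ 0.5441 -0.4644  0.    ]]  bluelow [[ 0.4316 -0.4248  0.006 ]] blueup [[ 0.6755 -0.4178  0.006 ]
 [ 0.6431 -0.4246  0.006 ]]
pad [[ 0.6053 -0.3258  0.006 ]
 [ 0.5922 -0.4081  0.006 ]
 [ 0.4845 -0.3915  0.006 ]
 [ 0.4975 -0.3075  0.006 ]]
bottlecap [[0.7521 0.0948 0.14  ]]
dropper [[0.3803 0.0914 0.06  ]]
carton [[0.7691 0.2706 0.09  ]]
dish [[ 0.395  -0.0363  0.01  ]]
lens [[ 0.7092 -0.3616  0.09  ]]
```

jog_arm(
  deltas=[
    [0.0275,-0.0437,-0.006,0,0,0.081,1],
    [0.0275,-0.0437,-0.006,0,0,0.081,1],
    [0.0275,-0.0437,-0.006,0,0,0.081,1],
    [0.0275,-0.0437,-0.006,0,0,0.081,1],
    [0.0275,-0.0437,-0.006,0,0,0.081,1],
    [0.0275,-0.0437,-0.006,0,0,0.081,1],
    [0.0275,-0.0437,-0.006,0,0,0.081,1],
    [0.028,-0.044,-0.006,0,0,0.081,1],
    [0,0,0,0,0,0,1],
    [0,0,0,0,0,0,1],
  ],
  newtons=40,
)

```text
t: 1.1
eef_pos: [0.4149, 0.3064, 0.1704]
tool_rot: [-0.0, -0.169, 0.986, -0.0]
contact_force: [-0.2, 0.5, 0.3]
gripper_width: 1.004
grasp_force: 0.0
```

```bash
cat >> h.py <<'E'
def err(x,y,yaw):
    from station import bot
    o=bot.get_obs(); p=o["eef_pos"]; z=rot(o["tool_rot"]).apply([0,0,1])
    print("t",round(o["t"],2),"d",np.round([x-p[0],y-p[1]],4),"z",round(p[2],4),"turn",round(turn(o["tool_rot"],yaw),4),"axis",np.round(z,4),"w",round(o["gripper_width"],3),"F",o["grasp_force"],np.round(o["contact_force"],1))
def snap(name,cam,s=1.4286,roi=None):
    from station import bot; import cv2
    c=bot.read_camera(cam); np.save(name+".npy",c["img"])
    im=c["img"][:,:,::-1]
    if roi: im=im[roi[1]:roi[3],roi[0]:roi[2]]
    cv2.imwrite(f"pics/{name}.png",cv2.resize(im,None,fx=s,fy=s,interpolation=cv2.INTER_CUBIC))
    print(name,c["eye"].tolist(),list(c["attitude"]),c["K"].tolist()); return c
E
python3 -c "
from h import *
err(.4229,.2934,.3453); snap('w1','wrist')"
```

```text
t 1.1 d [ 0.008 -0.013] z 0.1704 turn 0.0062 axis [-6.e-04 -5.e-04 -1.e+00] w 1.004 F 0.0 [-0.2  0.5  0.3]
w1 [0.35399457643906623, 0.28680765065063907, 0.32696666100655913] [np.float64(0.07496996004670825), np.float64(0.5727598640636362), np.float64(0.8092852897044278), np.float64(0.10669096998537429)] [[301.96191103324554, 0.0, 286.04253587108326], [0.0, 301.96191103324554, 208.4319008162044], [0.0, 0.0, 1.0]]
```

View pics/w1.png

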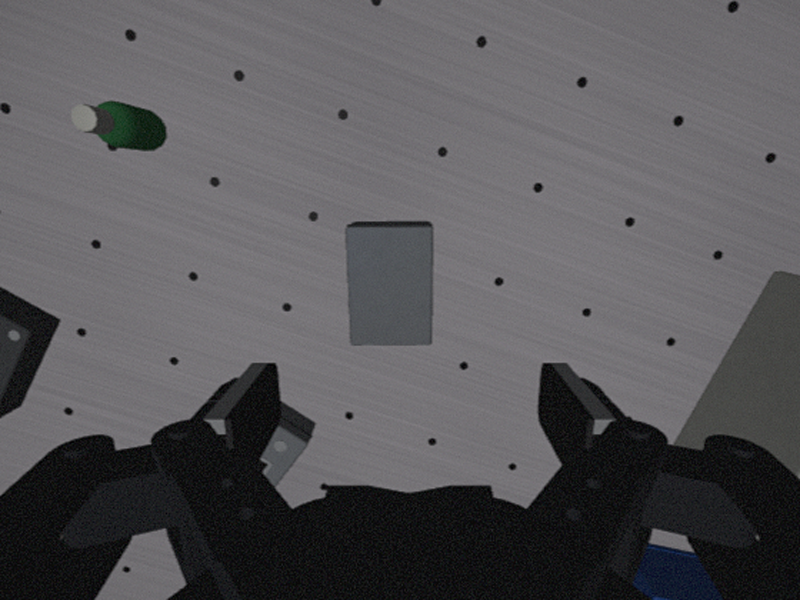

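The wrist view shows the riser upright in the picture, with top-face corners at (346,226),(432,224),(432,345),(351,345). Its neighbours are clear.

```bash
python3 -c "
from h import *
c=dict(eye=np.array([0.35399457643906623, 0.28680765065063907, 0.32696666100655913]),attitude=[0.07496996,0.57275986,0.80928529,0.10669097],K=np.array([[301.96191,0,286.04254],[0,301.96191,208.4319],[0,0,1]]))
P=onplane(c,uncrop([(432,225),(346,227),(351,345),(432,345)],0,0,1.4286),.042);print(P,rect(P,.084,.058))"
```

```text
[[0.3741976  0.31025498 0.042     ]
 [0.39414724 0.25758442 0.042     ]
 [0.47172032 0.28538965 0.042     ]
 [0.45276017 0.33919874 0.042     ]] (array([0.42320633, 0.29810695, 3.49076173]), np.float64(0.0006309834361893258))
```

jog_arm(
  deltas=[
    [0.004,-0.005,-0.02,0,0,0.003,1],
    [0.004,-0.0055,-0.03,0,0,0.003,1],
    [0,0,-0.03,0,0,0,1],
    [0,0,-0.03,0,0,0,1],
    [0,0,-0.02,0,0,0,1],
    [0,0,-0.01,0,0,0,1],
    [0,0,0,0,0,0,1],
    [0,0,0,0,0,0,1],
  ],
)

```text
t: 1.95
eef_pos: [0.4224, 0.2984, 0.0313]
tool_rot: [0.0, -0.174, 0.985, 0.0]
contact_force: [-0.8, -0.2, 0.5]
gripper_width: 0.999
grasp_force: 0.0
```

```bash
python3 -c "
from h import *
err(.423,.2957,.347)"
```

```text
t 1.95 d [ 0.0006 -0.0027] z 0.0313 turn -0.0033 axis [ 6.e-04  9.e-04 -1.e+00] w 0.999 F 0.0 [-0.8 -0.2  0.5]
```

jog_arm(
  deltas=[
    [0,-0.002,0,0,0,0,0.8],
    [0,0,0,0,0,0,0.7],
    [0,0,0,0,0,0,0.6],
    [0,0,0,0,0,0,0.5],
    [0,0,0,0,0,0,0.4],
    [0,0,0,0,0,0,0.4],
    [0,0,0,0,0,0,0.4],
  ],
)

```text
t: 2.65
eef_pos: [0.4224, 0.2953, 0.0307]
tool_rot: [-0.0, -0.174, 0.985, 0.0]
contact_force: [0.6, -0.8, 0.3]
gripper_width: 0.399
grasp_force: 0.0
```

```bash
python3 -c "
from h import *
err(.423,.2957,.347);snap('t1','top',5,(90,200,200,290))"
```

```text
t 2.65 d [0.0006 0.0004] z 0.0307 turn -0.0022 axis [-0.  0. -1.] w 0.399 F 0.0 [ 0.6 -0.8  0.3]
t1 [0.44468053437072197, -0.08636056567821218, 1.299693791354584] [np.float64(0.02461159256060546), np.float64(-0.7048214281329652), np.float64(0.7080493233808559), np.float64(-0.03587728551813879)] [[489.75224993864634, 0.0, 276.7211124375322], [0.0, 489.75224993864634, 204.78557358113633], [0.0, 0.0, 1.0]]
```

```bash
python3 -c "
from h import *
snap('w2','wrist')"
```

```text
w2 [0.36162928906618275, 0.27496863081147405, 0.18717585426995897] [np.float64(0.0745043480210032), np.float64(0.5686941078166486), np.float64(0.8120970169852777), np.float64(0.10739901705418424)] [[301.96191103324554, 0.0, 286.04253587108326], [0.0, 301.96191103324554, 208.4319008162044], [0.0, 0.0, 1.0]]
```

View pics/w2.png

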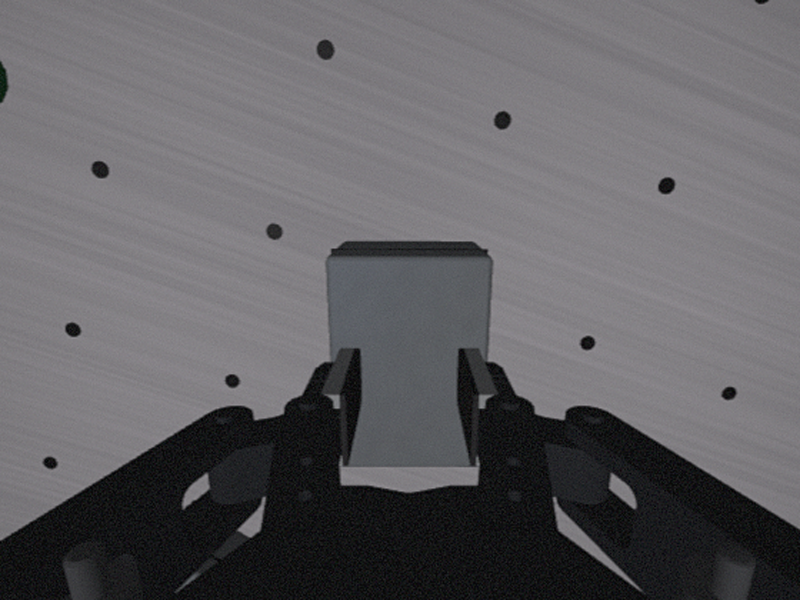

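The wrist picture shows the pads (tips at (360,350) and (458,350)) lying over the riser's top face rather than beside it. I'll work out where the fingertips really are.

```bash
python3 -c "
from h import *
from station import bot
o=bot.get_obs();p=o['eef_pos'];T=rot(o['tool_rot']);print(o['t'],p,o['gripper_width'])
K=np.array([[301.96191,0,286.04254],[0,301.96191,208.4319],[0,0,1]])
C=rot([0.0745043480210032,0.5686941078166486,0.8120970169852777,0.10739901705418424]);e=np.array([0.36162928906618275,0.27496863081147405,0.18717585426995897])
for dz in(.022,.012,0,-.01,-.02):
  for h in(.017,-.017):
    for dx in(.011,-.011):
      v=C.inv().apply(p+T.apply([dx,h,dz])-e);u=K@v/v[2];print(dz,h,dx,u[:2]*1.4286,v[2])
for w in[(.4229,.2934)]:
  for a,b in((.042,.029),(.042,-.029),(-.042,.029),(-.042,-.029)):
    v=C.inv().apply(np.array([w[0]+a*np.cos(.347)-b*np.sin(.347),w[1]+a*np.sin(.347)+b*np.cos(.347),.042])-e);print('case',(K@v/v[2])[:2]*1.4286,v[2])
"
```

```text
2.75 [0.42235601 0.29523127 0.03064115] 0.4030370086638798
0.022 0.017 0.011 [443.53641715 309.12476929] 0.18618356089720617
0.022 0.017 -0.011 [442.50429786 356.55318916] 0.19188855096403826
0.022 -0.017 0.011 [364.75041662 309.15936514] 0.18614588283134842
0.022 -0.017 -0.011 [366.06092135 356.59607083] 0.19185087289818056
0.012 0.017 0.011 [445.47437065 316.08327421] 0.17652564659500197
0.012 0.017 -0.011 [444.32688039 365.80747387] 0.1822306366618341
0.012 -0.017 0.011 [362.37739397 316.12124879] 0.17648796852914422
0.012 -0.017 -0.011 [363.8316738  365.85454248] 0.18219295859597637
0 0.017 0.011 [448.0994962  325.50917067] 0.16493614943235693
0 0.017 -0.011 [446.78630644 378.29537418] 0.17064113949918908
0 -0.017 0.011 [359.16284582 325.55196796] 0.1648984713664992
0 -0.017 -0.011 [360.82341301 378.34839824] 0.17060346143333133
-0.01 0.017 0.011 [450.58644049 334.43890717] 0.15527823513015276
-0.01 0.017 -0.011 [449.10633479 390.07547332] 0.16098322519698488
-0.01 -0.017 0.011 [356.11741596 334.4865343 ] 0.15524055706429504
-0.01 -0.017 -0.011 [357.98557984 390.134437  ] 0.16094554713112716
-0.02 0.017 0.011 [453.40326586 344.55312986] 0.14562032082794857
-0.02 0.017 -0.011 [451.72250177 403.35923616] 0.15132531089478068
-0.02 -0.017 0.011 [352.66792007 344.60653422] 0.14558264276209085
-0.02 -0.017 -0.011 [354.78542295 403.42527227] 0.15128763282892296
case [473.2191433  464.16275652] 0.16770045802619893
case [323.97531313 463.99650288] 0.1676044341024172
case [483.38017631 249.15987178] 0.14592980414552273
case [311.86331679 248.82723096] 0.145833780221741
```

By scale and row, the picture puts the real fingertips about 20–30 mm behind the reported TCP, so they're still above the case. I'll open and go lower, which is safe under either reading, then check the force and picture.

jog_arm(
  deltas=[
    [0,0,0,0,0,0,1],
    [0,0,0,0,0,0,1],
    [0,0,0,0,0,0,1],
    [0,0,0,0,0,0,1],
    [0,0,-0.009,0,0,0,1],
    [0,0,-0.009,0,0,0,1],
    [0,0,0,0,0,0,1],
  ],
)

```text
t: 3.45
eef_pos: [0.4214, 0.2944, 0.0111]
tool_rot: [-0.001, -0.174, 0.985, -0.001]
contact_force: [-0.6, 0.4, 0.0]
gripper_width: 0.999
grasp_force: 0.0
```

```bash
python3 -c "
from h import *
err(.423,.2957,.347);snap('w3','wrist')"
```

```text
t 3.45 d [0.0016 0.0013] z 0.0111 turn -0.0023 axis [-0.0022 -0.0019 -1.    ] w 0.999 F 0.0 [-0.6  0.4  0. ]
w3 [0.36096527739757767, 0.2744712550965676, 0.16777023444736722] [np.float64(0.07415566764543732), np.float64(0.5686792831366103), np.float64(0.8123144702599931), np.float64(0.10606607041611986)] [[301.96191103324554, 0.0, 286.04253587108326], [0.0, 301.96191103324554, 208.4319008162044], [0.0, 0.0, 1.0]]
```

View pics/w3.png

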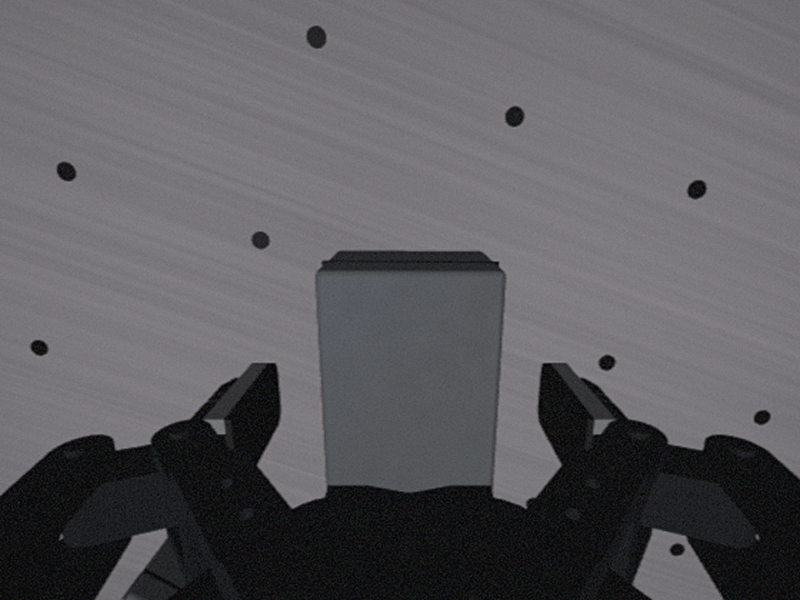

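The picture shows the tips at (278,365) and (540,365), with the gap at the same scale as the case top. That puts the tips at z≈0.04 while TCP z reads 0.011, so open tips sit about 30 mm above the TCP reading. The case is centred (column 411 against 409). I'll go down another 29 mm.

jog_arm(
  deltas=[
    [0.001,0.001,-0.007,0,0,0,1],
    [0,0,-0.006,0,0,0,1],
    [0,0,-0.006,0,0,0,1],
    [0,0,0,0,0,0,1],
  ],
)

```text
t: 3.9
eef_pos: [0.4228, 0.2958, -0.0073]
tool_rot: [-0.001, -0.174, 0.985, -0.0]
contact_force: [-0.3, -0.3, 0.1]
gripper_width: 1.002
grasp_force: 0.0
```

```bash
python3 -c "
from h import *
err(.423,.2957,.347)"
```

```text
t 3.9 d [ 0.0002 -0.0001] z -0.0073 turn -0.0023 axis [-0.0013 -0.0011 -1.    ] w 1.002 F 0.0 [-0.3 -0.3  0.1]
```

jog_arm(
  deltas=[
    [0,0,-0.004,0,0,0,1],
    [0,0,-0.004,0,0,0,1],
    [0,0,0,0,0,0,0.8],
    [0,0,0,0,0,0,0.7],
    [0,0,0,0,0,0,0.6],
    [0,0,0,0,0,0,0.5],
    [0,0,0,0,0,0,0.5],
    [0,0,0,0,0,0,0.5],
  ],
)

```text
t: 4.7
eef_pos: [0.4235, 0.2963, -0.0142]
tool_rot: [0.0, -0.174, 0.985, 0.0]
contact_force: [0.2, 0.0, 0.5]
gripper_width: 0.677
grasp_force: 43.6
```

```bash
python3 -c "
from h import *
err(.423,.2957,.347)"
```

```text
t 4.7 d [-0.0005 -0.0006] z -0.0142 turn -0.0021 axis [ 2.e-04  2.e-04 -1.e+00] w 0.677 F 43.632692098617554 [0.2 0.  0.5]
```

jog_arm(
  deltas=[
    [0,0,0.01,0,0,0,0.5],
    [0,0,0.03,0,0,0,0.5],
    [0,0,0.035,0,0,0,0.5],
    [0.008,-0.015,0.02,0,0,-0.05,0.5],
    [0.02,-0.036,0,0,0,-0.08,0.5],
    [0.022,-0.039,0,0,0,-0.08,0.5],
    [0.022,-0.039,0,0,0,-0.08,0.5],
    [0.022,-0.039,0,0,0,-0.08,0.5],
    [0.022,-0.039,0,0,0,-0.08,0.5],
    [0.015,-0.028,0,0,0,-0.06,0.5],
  ],
)

```text
t: 5.7
eef_pos: [0.5554, 0.0578, 0.0813]
tool_rot: [0.0, 0.083, 0.997, -0.0]
contact_force: [1.1, 1.2, -2.2]
gripper_width: 0.674
grasp_force: 44.1
```

jog_arm(
  deltas=[
    [0.012,-0.022,0,0,0,-0.03,0.5],
    [0.008,-0.012,0,0,0,-0.015,0.5],
    [0,0,0,0,0,0,0.5],
    [0,0,0,0,0,0,0.5],
  ],
)

```text
t: 6.1
eef_pos: [0.5738, 0.0286, 0.0806]
tool_rot: [-0.001, 0.102, 0.995, 0.0]
contact_force: [-0.5, 1.3, -3.0]
gripper_width: 0.674
grasp_force: 44.1
```

```bash
python3 -c "
from h import *
err(.5805,.017,-.2197)"
```

```text
t 6.1 d [ 0.0067 -0.0116] z 0.0806 turn -0.0154 axis [-9.e-04  9.e-04 -1.e+00] w 0.674 F 44.1371351480484 [-0.5  1.3 -3. ]
```

jog_arm(
  deltas=[
    [0.0067,-0.0116,0,0,0,-0.015,0.5],
    [0,0,-0.02,0,0,0,0.5],
    [0,0,-0.02,0,0,0,0.5],
    [0,0,-0.01,0,0,0,0.5],
    [0,0,0,0,0,0,0.5],
    [0,0,0,0,0,0,0.5],
  ],
)

```text
t: 6.7
eef_pos: [0.5814, 0.0159, 0.0311]
tool_rot: [0.0, 0.11, 0.994, 0.0]
contact_force: [0.4, 0.6, -1.5]
gripper_width: 0.676
grasp_force: 44.1
```

```bash
python3 -c "
from h import *
err(.5805,.017,-.2197);snap('s1','scene',6,(270,220,370,300))"
```

```text
t 6.7 d [-0.0009  0.0011] z 0.0311 turn 0.0006 axis [ 3.e-04  1.e-04 -1.e+00] w 0.676 F 44.072118401527405 [ 0.4  0.6 -1.5]
s1 [1.1456799772226594, 0.29848657282026425, 0.7289235753112161] [np.float64(-0.18949610186618226), np.float64(0.4431686549000905), np.float64(0.7994022675745325), np.float64(-0.3586764353679536)] [[412.4356200400822, 0.0, 278.3290591206388], [0.0, 412.4356200400822, 211.20135620158138], [0.0, 0.0, 1.0]]
```

View pics/s1.png

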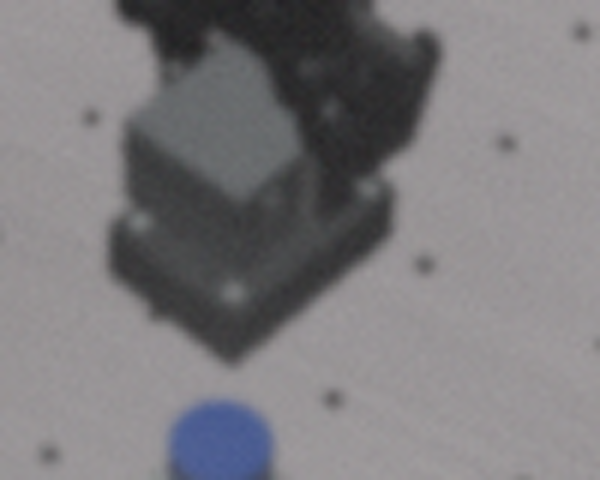

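Crop s1 shows the riser hanging just above the plinth, roughly centred. The riser's top corners are at (130,122), (242,200), (303,150), and the plinth's top corners at (111,227), (233,313), (393,183).

```bash
cat >> h.py <<'E'
SC=dict(K=np.array([[412.4356200400822,0,278.3290591206388],[0,412.4356200400822,211.20135620158138],[0,0,1.]]),eye=np.array([1.1456799772226594,0.29848657282026425,0.7289235753112161]),attitude=[-0.18949610186618226,0.4431686549000905,0.7994022675745325,-0.3586764353679536])
E
python3 -c "
from h import *
np.set_printoptions(precision=4,suppress=True)
u=lambda p:uncrop(p,270,220,6)
ax=np.array([np.cos(-.2197),np.sin(-.2197)]);n=np.array([-ax[1],ax[0]])
def show(nm,p,z,q):
  P=onplane(SC,u(p),z)[:,:2]-q; print(nm,np.c_[P@ax,P@n])
show('riser rel tcp',[(130,122),(242,200),(303,150)],.0873,[.5814,.0159])
show('plinth rel tcp',[(111,227),(233,313),(393,183)],.03,[.5814,.0159])
show('plinth bottom',[(233,362),(113,275)],0,[.5814,.0159])"
```

```text
riser rel tcp [[ 0.04   -0.0241]
 [ 0.04    0.0297]
 [ 0.0073  0.0293]]
plinth rel tcp [[ 0.0442 -0.0294]
 [ 0.0431  0.0309]
 [-0.0465  0.0321]]
plinth bottom [[ 0.0413  0.0306]
 [ 0.0421 -0.0303]]
```

The scene camera agrees to about 1 mm, so I'll lower and release.

jog_arm(
  deltas=[
    [0,0,-0.007,0,0,0,0.5],
    [0,0,-0.004,0,0,0,0.5],
    [0,0,-0.002,0,0,0,0.5],
    [0,0,-0.001,0,0,0,0.5],
    [0,0,-0.001,0,0,0,0.5],
    [0,0,0,0,0,0,0.5],
  ],
)

```text
t: 7.35
eef_pos: [0.5812, 0.0156, 0.0159]
tool_rot: [0.0, 0.11, 0.994, 0.0]
contact_force: [-0.7, 0.0, -1.0]
gripper_width: 0.67
grasp_force: 44.2
```

```bash
python3 -c "
from h import *
err(.5814,.0159,-.2197)"
```

```text
t 7.35 d [0.0002 0.0003] z 0.0159 turn 0.0013 axis [ 2.e-04  1.e-04 -1.e+00] w 0.67 F 44.23303306102753 [-0.7  0.  -1. ]
```

jog_arm(
  deltas=[
    [0,0,-0.001,0,0,0,0.5],
    [0,0,0,0,0,0,0.5],
    [0,0,0,0,0,0,0.5],
  ],
)

```text
t: 7.65
eef_pos: [0.5812, 0.0156, 0.0159]
tool_rot: [0.0, 0.11, 0.994, 0.0]
contact_force: [-5.2, -0.7, 9.3]
gripper_width: 0.674
grasp_force: 45.4
```

jog_arm(
  deltas=[
    [0,0,0.0005,0,0,0,0.7],
    [0,0,0,0,0,0,0.8],
    [0,0,0,0,0,0,1],
    [0,0,0,0,0,0,1],
    [0,0,0,0,0,0,1],
    [0,0,0.02,0,0,0,1],
    [0,0,0.04,0,0,0,1],
    [0,0,0.04,0,0,0,1],
    [-0.005,0.03,0.0,0,0,0,1],
    [0,0.04,0,0,0,0,1],
  ],
)

```text
t: 8.65
eef_pos: [0.577, 0.0837, 0.117]
tool_rot: [0.002, 0.113, 0.994, 0.0]
contact_force: [-0.2, 0.6, -1.3]
gripper_width: 1.001
grasp_force: 0.0
```

```bash
python3 -c "
from h import *
err(.596,.238,-.2905)"
```

```text
t 8.65 d [0.019  0.1543] z 0.117 turn -0.0644 axis [ 3.1e-03 -3.0e-04 -1.0e+00] w 1.001 F 0.0 [-0.2  0.6 -1.3]
```

jog_arm(
  deltas=[
    [0.003,0.025,0,0,0,-0.01,1],
    [0.003,0.025,0,0,0,-0.01,1],
    [0.003,0.025,0,0,0,-0.01,1],
    [0.003,0.025,0,0,0,-0.01,1],
    [0.003,0.025,0,0,0,-0.01,1],
    [0.003,0.025,0,0,0,-0.01,1],
    [0,0,0,0,0,0,1],
    [0,0,0,0,0,0,1],
  ],
)

```text
t: 9.45
eef_pos: [0.5938, 0.2359, 0.1149]
tool_rot: [-0.0, 0.139, 0.99, -0.0]
contact_force: [-0.7, -0.2, -0.1]
gripper_width: 1.001
grasp_force: 0.0
```

```bash
python3 -c "
from h import *
import cv2
err(.596,.238,-.2905)
a=snap('t2','top')['img'][165:245,200:260]; c=snap('w4','wrist')['img']
a=cv2.resize(a,None,fx=6,fy=6,interpolation=cv2.INTER_CUBIC)[:480]; c=cv2.resize(c[:, 180:400],None,fx=2,fy=2,interpolation=cv2.INTER_CUBIC)[:500]
o=np.zeros((500,800,3),np.uint8);o[:480,:360]=a;o[:500,360:800]=c
cv2.imwrite('pics/mix.png',cv2.convertScaleAbs(o[:,:,::-1],alpha=1.4))"
```

```text
t 9.45 d [0.0022 0.0021] z 0.1149 turn -0.011 axis [-4.e-04 -4.e-04 -1.e+00] w 1.001 F 0.0 [-0.7 -0.2 -0.1]
t2 [0.44468053437072197, -0.08636056567821218, 1.299693791354584] [np.float64(0.02461159256060546), np.float64(-0.7048214281329652), np.float64(0.7080493233808559), np.float64(-0.03587728551813879)] [[489.75224993864634, 0.0, 276.7211124375322], [0.0, 489.75224993864634, 204.78557358113633], [0.0, 0.0, 1.0]]
w4 [0.5319030607313429, 0.25520078936424256, 0.27145137955617543] [np.float64(0.10434606264949459), np.float64(0.7923908652342635), np.float64(0.59591125253964), np.float64(0.07822017002973358)] [[301.96191103324554, 0.0, 286.04253587108326], [0.0, 301.96191103324554, 208.4319008162044], [0.0, 0.0, 1.0]]
```

View pics/mix.png

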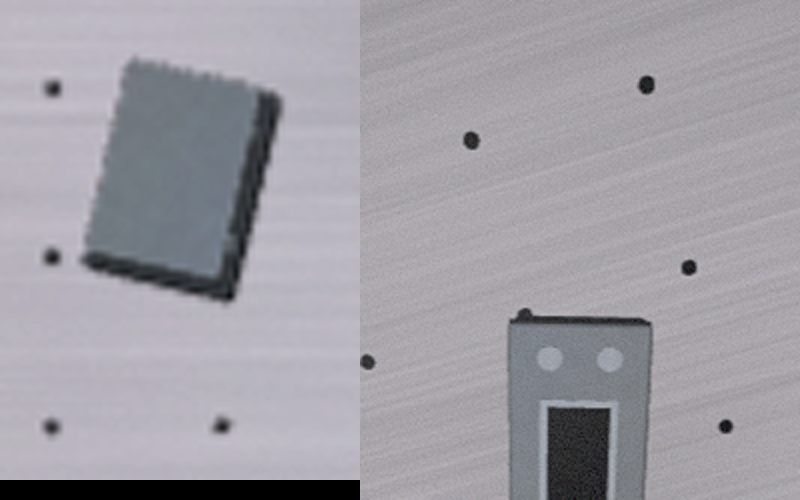

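The left half (top camera) shows the riser on the plinth, top corners (125,60),(263,94),(222,277),(87,253). The right half (wrist) shows the detector's near corners at (510,324),(651,322), 3 mm to the right of the gripper's centre line.

```bash
python3 -c "
from h import *
np.set_printoptions(precision=4,suppress=True)
P=onplane(TOP,uncrop([(263,94),(125,60),(87,253),(222,277)],200,165,6),.072);print(rect(P,.084,.058),'plinth .5801 .0144 -.2197')
c=dict(eye=np.array([0.5319030607313429, 0.25520078936424256, 0.27145137955617543]),attitude=[0.10434606264949459,0.7923908652342635,0.59591125253964,0.07822017002973358],K=np.array([[301.96191,0,286.04254],[0,301.96191,208.4319],[0,0,1]]))
P=onplane(c,uncrop([(150,324),(291,322)],180,0,2),.032)[:,:2];ax=np.array([np.cos(-.29),np.sin(-.29)]);print(P,P.mean(0)+.042*ax,np.arctan2(*(P[1]-P[0])[::-1])-np.pi/2)"
```

```text
(array([ 0.5801,  0.0147, -0.2066]), np.float64(0.0013813860525740036)) plinth .5801 .0144 -.2197
[[0.55   0.2242]
 [0.5647 0.2778]] [0.5976 0.239 ] -0.2670985619098001
```

jog_arm(
  deltas=[
    [0.0027,0.0026,-0.02,0,0,-0.006,1],
    [0,0,-0.03,0,0,0,1],
    [0,0,-0.03,0,0,0,1],
    [0,0,-0.025,0,0,0,1],
    [0,0,-0.014,0,0,0,1],
    [0,0,0,0,0,0,1],
    [0,0,0,0,0,0,1],
  ],
)

```text
t: 10.25
eef_pos: [0.5975, 0.2378, -0.003]
tool_rot: [0.0, 0.143, 0.99, 0.0]
contact_force: [0.8, 0.7, 0.4]
gripper_width: 0.998
grasp_force: 0.0
```

```bash
python3 -c "
from h import *
err(.5965,.2385,-.2850)"
```

```text
t 10.25 d [-0.001   0.0007] z -0.003 turn 0.0027 axis [ 9.e-04  1.e-04 -1.e+00] w 0.998 F 0.0 [0.8 0.7 0.4]
```

jog_arm(
  deltas=[
    [-0.001,0.0005,-0.005,0,0,0,1],
    [0,0,-0.005,0,0,0,1],
    [0,0,-0.005,0,0,0,0.8],
    [0,0,0,0,0,0,0.7],
    [0,0,0,0,0,0,0.6],
    [0,0,0,0,0,0,0.5],
    [0,0,0,0,0,0,0.5],
    [0,0,0,0,0,0,0.5],
  ],
)

```text
t: 11.05
eef_pos: [0.5958, 0.2388, -0.0188]
tool_rot: [0.0, 0.143, 0.99, 0.0]
contact_force: [0.2, 0.3, 0.0]
gripper_width: 0.668
grasp_force: 44.8
```

```bash
python3 -c "
from h import *
err(.5965,.2385,-.2850)"
```

```text
t 11.05 d [ 0.0007 -0.0003] z -0.0188 turn 0.0018 axis [ 0.e+00  1.e-04 -1.e+00] w 0.668 F 44.76848610676825 [0.2 0.3 0. ]
```

jog_arm(
  deltas=[
    [0,0,0.01,0,0,0,0.5],
    [0,0,0.03,0,0,0,0.5],
    [0,0,0.04,0,0,0,0.5],
    [-0.001,-0.015,0.04,0,0,0.006,0.5],
    [-0.002,-0.035,0,0,0,0.01,0.5],
    [-0.003,-0.04,0,0,0,0.01,0.5],
    [-0.003,-0.04,0,0,0,0.01,0.5],
    [-0.003,-0.04,0,0,0,0.01,0.5],
    [-0.003,-0.03,0,0,0,0.01,0.5],
    [-0.0015,-0.015,0,0,0,0.006,0.5],
  ],
)

```text
t: 12.05
eef_pos: [0.5783, 0.0192, 0.1017]
tool_rot: [-0.0, 0.114, 0.993, -0.001]
contact_force: [-0.4, 1.4, -2.5]
gripper_width: 0.671
grasp_force: 44.2
```

jog_arm(
  deltas=[
    [0,-0.007,0,0,0,0.004,0.5],
    [0,0,0,0,0,0,0.5],
    [0,0,0,0,0,0,0.5],
  ],
)

```text
t: 12.35
eef_pos: [0.5794, 0.0183, 0.1013]
tool_rot: [-0.0, 0.109, 0.994, 0.0]
contact_force: [-0.2, -0.3, -3.4]
gripper_width: 0.675
grasp_force: 44.2
```

```bash
python3 -c "
from h import *
err(.5793,.016,-.221)"
```

```text
t 12.35 d [-0.0001 -0.0023] z 0.1013 turn -0.0016 axis [ 1.e-04  9.e-04 -1.e+00] w 0.675 F 44.18731212615967 [-0.2 -0.3 -3.4]
```

jog_arm(
  deltas=[
    [0,-0.0025,-0.01,0,0,0,0.5],
    [0,0,-0.015,0,0,0,0.5],
    [0,0,-0.012,0,0,0,0.5],
    [0,0,-0.006,0,0,0,0.5],
    [0,0,-0.002,0,0,0,0.5],
    [0,0,0,0,0,0,0.5],
    [0,0,0,0,0,0,0.5],
  ],
)

```text
t: 13.05
eef_pos: [0.5797, 0.0142, 0.0565]
tool_rot: [0.0, 0.11, 0.994, 0.0]
contact_force: [0.1, 0.2, -2.1]
gripper_width: 0.668
grasp_force: 44.2
```

```bash
python3 -c "
from h import *
err(.5793,.016,-.221)"
```

```text
t 13.05 d [-0.0004  0.0018] z 0.0565 turn -0.0001 axis [ 7.e-04  1.e-04 -1.e+00] w 0.668 F 44.2123281955719 [ 0.1  0.2 -2.1]
```

jog_arm(
  deltas=[
    [-0.0003,0.0017,0,0,0,0,0.5],
    [0,0,-0.0015,0,0,0,0.5],
    [0,0,-0.001,0,0,0,0.5],
    [0,0,-0.001,0,0,0,0.5],
    [0,0,0,0,0,0,0.5],
    [0,0,0,0,0,0,0.5],
  ],
)

```text
t: 13.65
eef_pos: [0.5791, 0.016, 0.0531]
tool_rot: [0.0, 0.11, 0.994, 0.0]
contact_force: [-2.2, 0.1, 3.9]
gripper_width: 0.674
grasp_force: 44.9
```

```bash
python3 -c "
from h import *
err(.5793,.016,-.221)"
```

```text
t 13.65 d [ 0.0002 -0.    ] z 0.0531 turn -0.0002 axis [ 1.e-04  2.e-04 -1.e+00] w 0.674 F 44.85184191260487 [-2.2  0.1  3.9]
```

jog_arm(
  deltas=[
    [0,0,0,0,0,0,0.7],
    [0,0,0,0,0,0,0.8],
    [0,0,0,0,0,0,1],
    [0,0,0,0,0,0,1],
    [0,0,0,0,0,0,1],
    [0,0,0.02,0,0,0,1],
    [0,0,0.04,0,0,0,1],
    [0,0,0.04,0,0,0,1],
    [0,-0.03,0.01,0,0,0,1],
    [-0.003,-0.04,0,0,0,0,1],
  ],
)

```text
t: 14.65
eef_pos: [0.5784, -0.0522, 0.1655]
tool_rot: [0.003, 0.108, 0.994, 0.001]
contact_force: [0.8, -0.8, -0.4]
gripper_width: 1.001
grasp_force: 0.0
```

jog_arm(
  deltas=[
    [-0.005,-0.045,0,0,0,0.01,1],
    [-0.005,-0.045,0,0,0,0.01,1],
    [-0.005,-0.045,0,0,0,0.01,1],
    [-0.005,-0.045,0,0,0,0.01,1],
    [-0.005,-0.045,0,0,0,0.01,1],
    [-0.005,-0.04,0,0,0,0.01,1],
    [0,-0.02,0,0,0,0.01,1],
    [0,0,0,0,0,0,1],
    [0,0,0,0,0,0,1],
  ],
)

```text
t: 15.55
eef_pos: [0.5459, -0.3388, 0.1624]
tool_rot: [-0.0, 0.076, 0.997, 0.0]
contact_force: [0.8, 0.6, 0.1]
gripper_width: 1.001
grasp_force: 0.0
```

```bash
python3 -c "
from h import *
err(.5419,-.3629,-.15)"
```

```text
t 15.55 d [-0.004  -0.0241] z 0.1624 turn 0.0015 axis [-3.e-04  6.e-04 -1.e+00] w 1.001 F 0.0 [0.8 0.6 0.1]
```

jog_arm(
  deltas=[
    [-0.004,-0.022,0,0,0,0,1],
    [0,0,0,0,0,0,1],
    [0,0,0,0,0,0,1],
  ],
)

```text
t: 15.85
eef_pos: [0.5423, -0.3596, 0.1626]
tool_rot: [-0.0, 0.075, 0.997, 0.0]
contact_force: [-0.8, 0.9, -0.4]
gripper_width: 1.004
grasp_force: 0.0
```

```bash
python3 -c "
from h import *
import cv2
err(.5419,-.3629,-.15)
a=snap('t3','top')['img'][165:225,200:260]; c=snap('w5','wrist')['img']; b=np.load('top0.npy')[185:225,360:395,::-1]
a=cv2.resize(a,None,fx=5,fy=5,interpolation=cv2.INTER_CUBIC); b=cv2.resize(b,None,fx=6,fy=6,interpolation=cv2.INTER_CUBIC); c=cv2.resize(c[80:380, 170:420],None,fx=2,fy=2,interpolation=cv2.INTER_CUBIC)
o=np.zeros((600,800,3),np.uint8);o[:300,:300]=a;o[310:550,:210]=b;o[:600,300:800]=c
cv2.imwrite('pics/mix2.png',cv2.convertScaleAbs(o[:,:,::-1],alpha=1.3))"
```

```text
t 15.85 d [-0.0004 -0.0033] z 0.1626 turn 0.0001 axis [-1.e-04  9.e-04 -1.e+00] w 1.004 F 0.0 [-0.8  0.9 -0.4]
t3 [0.44468053437072197, -0.08636056567821218, 1.299693791354584] [np.float64(0.02461159256060546), np.float64(-0.7048214281329652), np.float64(0.7080493233808559), np.float64(-0.03587728551813879)] [[489.75224993864634, 0.0, 276.7211124375322], [0.0, 489.75224993864634, 204.78557358113633], [0.0, 0.0, 1.0]]
w5 [0.47861092609896616, -0.3473625427150522, 0.3190810093114411] [np.float64(0.09823512454909929), np.float64(0.7514860435515125), np.float64(0.6467237810408337), np.float64(0.08583086675762457)] [[301.96191103324554, 0.0, 286.04253587108326], [0.0, 301.96191103324554, 208.4319008162044], [0.0, 0.0, 1.0]]
```

View pics/mix2.png

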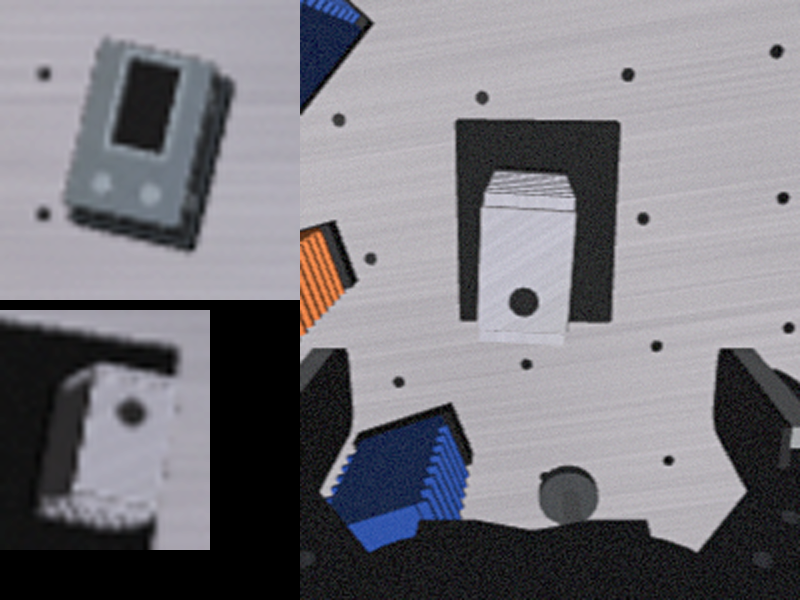

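Mix2 shows, in its three parts:
- **Top camera:** the detector sits squarely on the riser, corners (103,38),(216,71),(184,225),(67,203), window centre (146.5,104.5).
- **Wrist:** the silver lamp spans columns 481–575, with its top between rows ~195/208 and 331/345.
- **Neighbours:** the look-alikes are clear of the fingers.

```bash
python3 -c "
from h import *
np.set_printoptions(precision=4,suppress=True)
P=onplane(TOP,uncrop([(216,71),(103,38),(67,203),(184,225)],200,165,5),.104);print(rect(P,.084,.058),'riser .5801 .0147 -.2066')
print('win',onplane(TOP,uncrop([(146.5,104.5)],200,165,5),.104))
c=dict(eye=np.array([0.47861092609896616,-0.3473625427150522,0.3190810093114411]),attitude=[0.09823512454909929,0.7514860435515125,0.6467237810408337,0.08583086675762457],K=np.array([[301.96191,0,286.04254],[0,301.96191,208.4319],[0,0,1]]))
ax=np.array([np.cos(-.15),np.sin(-.15)]);n=np.array([-ax[1],ax[0]])
t=np.array([.5423,-.3596])
def s(nm,p,z):
  Q=onplane(c,uncrop(np.array(p)-[300,0],170,80,2),z)[:,:2]-t; print(nm,np.c_[Q@ax,Q@n])
s('top',[(485,193),(576,196),(482,207),(576,212),(479,331),(569,334),(479,342),(565,346)],.096)
s('top lower',[(482,207),(576,212)],.09)
s('bot near',[(494,171),(567,174)],.006)
s('pad',[(457,120),(620,122),(612,322),(460,320)],.006)
P0=onplane(TOP,np.array([[0,0]])+uncrop([(92,62)],360,185,6),.096)
for p in[(92,62),(176,66),(85,188),(160,190),(45,205),(75,75)]:
  Q=(onplane(TOP,uncrop([p],360,185,6),.096)[:,:2]-t);print(p,Q@ax,Q@n)
print(t@n)"
```

```text
(array([ 0.5806,  0.0134, -0.2169]), np.float64(0.0017417976993919413)) riser .5801 .0147 -.2066
win [[0.5952 0.0115 0.104 ]]
top [[-0.0298 -0.0147]
 [-0.0287  0.0192]
 [-0.0246 -0.0159]
 [-0.0227  0.0193]
 [ 0.0251 -0.0181]
 [ 0.0263  0.0175]
 [ 0.0297 -0.0182]
 [ 0.0315  0.016 ]]
top lower [[-0.0235 -0.0164]
 [-0.0215  0.0198]]
bot near [[-0.0272 -0.0167]
 [-0.0256  0.021 ]]
pad [[-0.0529 -0.035 ]
 [-0.0519  0.0475]
 [ 0.056   0.0472]
 [ 0.0548 -0.0368]]
(92, 62) [0.0274] [0.0144]
(176, 66) [0.0308] [-0.0203]
(85, 188) [-0.0248] [0.0106]
(160, 190) [-0.0211] [-0.0201]
(45, 205) [-0.0341] [0.0261]
(75, 75) [0.021] [0.0207]
-0.2745217803853679
```

jog_arm(
  deltas=[
    [0.001,0.0005,-0.02,0,0,-0.02,0.8],
    [0,0,-0.03,0,0,0,0.8],
    [0,0,-0.03,0,0,0,0.8],
    [0,0,-0.025,0,0,0,0.8],
    [0,0,-0.02,0,0,0,0.8],
    [0,0,-0.01,0,0,0,0.8],
    [0,0,0,0,0,0,0.8],
    [0,0,0,0,0,0,0.8],
  ],
)

```text
t: 16.75
eef_pos: [0.5437, -0.3604, 0.0285]
tool_rot: [0.0, 0.085, 0.996, -0.0]
contact_force: [-1.3, 0.1, 0.5]
gripper_width: 0.798
grasp_force: 0.0
```

```bash
python3 -c "
from h import *
err(.5433,-.3591,-.17)"
```

```text
t 16.75 d [-0.0004  0.0013] z 0.0285 turn 0.0003 axis [ 9.e-04 -3.e-04 -1.e+00] w 0.798 F 0.0 [-1.3  0.1  0.5]
```

jog_arm(
  deltas=[
    [-0.0004,0.0013,0,0,0,0,0.7],
    [0,0,0,0,0,0,0.6],
    [0,0,0,0,0,0,0.5],
    [0,0,0,0,0,0,0.4],
    [0,0,0,0,0,0,0.3],
    [0,0,0,0,0,0,0.2],
    [0,0,0,0,0,0,0.2],
    [0,0,0,0,0,0,0.2],
  ],
)

```text
t: 17.55
eef_pos: [0.543, -0.3599, 0.0285]
tool_rot: [0.001, 0.085, 0.996, -0.0]
contact_force: [-0.8, -1.5, 6.1]
gripper_width: 0.415
grasp_force: 39.0
```

```bash
python3 -c "
from h import *
err(.5433,-.3591,-.17)"
```

```text
t 17.55 d [0.0003 0.0008] z 0.0285 turn 0.0012 axis [ 1.2e-03 -9.0e-04 -1.0e+00] w 0.415 F 38.96344721317291 [-0.8 -1.5  6.1]
```

jog_arm(
  deltas=[
    [0,0,0.01,0,0,0,0.2],
    [0,0,0.03,0,0,0,0.2],
    [0,0,0.04,0,0,0,0.2],
    [0,0,0.04,0,0,0,0.2],
    [0,0,0.03,0,0,0,0.2],
    [0,0,0.01,0,0,0,0.2],
    [0,0,0,0,0,0,0.2],
    [0,0,0,0,0,0,0.2],
  ],
)

```text
t: 18.35
eef_pos: [0.5415, -0.3582, 0.1856]
tool_rot: [-0.002, 0.085, 0.996, 0.001]
contact_force: [0.1, 0.1, -4.6]
gripper_width: 0.417
grasp_force: 39.4
```

```bash
python3 -c "
from h import *
err(.5942,.0126,-.221)"
```

```text
t 18.35 d [0.0527 0.3708] z 0.1856 turn -0.0505 axis [-0.003   0.0019 -1.    ] w 0.417 F 39.39805805683136 [ 0.1  0.1 -4.6]
```

jog_arm(
  deltas=[
    [0.002,0.015,0,0,0,-0.002,0.2],
    [0.004,0.03,0,0,0,-0.004,0.2],
    [0.005,0.035,0,0,0,-0.005,0.2],
    [0.005,0.035,0,0,0,-0.005,0.2],
    [0.005,0.035,0,0,0,-0.005,0.2],
    [0.005,0.035,0,0,0,-0.005,0.2],
    [0.005,0.035,0,0,0,-0.005,0.2],
    [0.005,0.035,0,0,0,-0.005,0.2],
    [0.005,0.035,0,0,0,-0.005,0.2],
    [0.004,0.03,0,0,0,-0.004,0.2],
  ],
)

```text
t: 19.35
eef_pos: [0.5864, -0.0355, 0.1859]
tool_rot: [-0.002, 0.107, 0.994, 0.0]
contact_force: [-0.2, 0.6, -4.5]
gripper_width: 0.416
grasp_force: 39.3
```

jog_arm(
  deltas=[
    [0.003,0.025,0,0,0,-0.003,0.2],
    [0.002,0.015,0,0,0,-0.002,0.2],
    [0,0,0,0,0,0,0.2],
    [0,0,0,0,0,0,0.2],
    [0,0,0,0,0,0,0.2],
  ],
)

```text
t: 19.85
eef_pos: [0.5922, -0.0012, 0.1874]
tool_rot: [-0.0, 0.111, 0.994, -0.001]
contact_force: [0.1, 0.2, -5.3]
gripper_width: 0.417
grasp_force: 39.3
```

```bash
python3 -c "
from h import *
err(.5942,.0126,-.221)"
```

```text
t 19.85 d [0.002  0.0138] z 0.1874 turn 0.0022 axis [-8.0e-04 -1.1e-03 -1.0e+00] w 0.417 F 39.29983377456665 [ 0.1  0.2 -5.3]
```

jog_arm(
  deltas=[
    [0.002,0.0135,0,0,0,0,0.2],
    [0,0,0,0,0,0,0.2],
    [0,0,-0.015,0,0,0,0.2],
    [0,0,-0.015,0,0,0,0.2],
    [0,0,-0.007,0,0,0,0.2],
    [0,0,0,0,0,0,0.2],
    [0,0,0,0,0,0,0.2],
  ],
)

```text
t: 20.55
eef_pos: [0.5947, 0.0141, 0.1507]
tool_rot: [-0.0, 0.11, 0.994, -0.0]
contact_force: [-0.3, 0.1, -3.4]
gripper_width: 0.416
grasp_force: 39.3
```

```bash
python3 -c "
from h import *
import cv2
np.set_printoptions(linewidth=250)
err(.5942,.0126,-.221)
im=snap('s2','scene')['img'].astype(int)
# predicted projections of lamp/detector corners
def proj(p):
  v=rot(SC['attitude']).inv().apply(np.array(p)-SC['eye']);u=SC['K']@v;return (u/u[2])[:2].round(1)
Rz=rot([np.cos(-.11),0,0,np.sin(-.11)])
for nm,c,hx,hy,zs in(('lamp',(.5942,.0126),.03,.018,(.122,.212)),('det',(.5806,.0150),.042,.029,(.072,.104))):
  for z in zs: print(nm,z,[proj(np.r_[c,z]+Rz.apply([a*hx,b*hy,0])).tolist() for a,b in((1,-1),(1,1),(-1,1))])
g=im.mean(2).round().astype(int); print(g[200:262:2,284:336:2])"
```

```text
t 20.55 d [-0.0005 -0.0015] z 0.1507 turn 0.0 axis [-2.e-04 -1.e-04 -1.e+00] w 0.416 F 39.292046427726746 [-0.3  0.1 -3.4]
s2 [1.1456799772226594, 0.29848657282026425, 0.7289235753112161] [np.float64(-0.18949610186618226), np.float64(0.4431686549000905), np.float64(0.7994022675745325), np.float64(-0.3586764353679536)] [[412.4356200400822, 0.0, 278.3290591206388], [0.0, 412.4356200400822, 211.20135620158138], [0.0, 0.0, 1.0]]
lamp 0.122 [[292.2, 230.5], [305.0, 239.2], [324.2, 224.5]]
lamp 0.212 [[292.6, 197.5], [306.4, 206.1], [326.9, 191.6]]
det 0.072 [[288.8, 243.7], [308.6, 257.7], [334.0, 237.2]]
det 0.104 [[288.8, 233.4], [309.1, 247.4], [335.1, 226.9]]
[[ 74  65  87 133 146 139 131 127 128 135 137 140 147 145 132  84  45  42  43  51  48  44  45  46  42  53]
 [136 126 138 148 148 137 129 135 133 122 131 137 134 118  93  65  42  42  43  45  42  44  41  45  55 104]
 [149 145 148 149 149 133 131 131 123 130 128 127 109  79  72  65  44  44  41  44  42  43  50  65 119 167]
 [151 150 149 147 148 140 126 130 128 125 130 133 107  79  73  66  61  47  43  40  44  43  78 136 169 181]
 [151
[... 2184 characters left out ...]
  72  74  64  72  68  67  72  69  60  62  62  68  71 131]
 [147 149 147 109  64  67  70  70  71  69  66  65  62  62  60  63  62  66  68  62  66  61  66  67  70 102]
 [149 148 145 107  66  59  66  70  71  73  67  66  67  65  65  67  68  65  61  56  59  61  61  67  80  76]
 [148 150 144 107  66  64  66  62  64  67  70  68  67  66  63  70  67  61  60  62  63  66  67  70  66  73]
 [147 146 125  84  66  68  66  65  63  63  66  71  72  74  69  68  68  62  63  63  64  70  70  58  57  72]
 [148 147  97  70  67  65  67  64  67  63  64  65  70  70  63  78  70  59  65  66  72  68  57  56  58  79]
 [146 144  89  60  69  70  69  67  67  67  67  62  68  64  64  70  67  65  67  69  69  58  56  58  72 117]]
```

Scene pixels match the predicted lamp and detector edges to about 1 px: lamp left edge col 293.5, rim row 230, case corners at cols 290/310/334. Now the final trim and lowering, in small steps.

jog_arm(
  deltas=[
    [-0.0005,-0.0013,0,0,0,0,0.2],
    [0,0,-0.005,0,0,0,0.2],
    [0,0,-0.004,0,0,0,0.2],
    [0,0,-0.003,0,0,0,0.2],
    [0,0,-0.0015,0,0,0,0.2],
    [0,0,0,0,0,0,0.2],
    [0,0,0,0,0,0,0.2],
  ],
)

```text
t: 21.3
eef_pos: [0.5942, 0.013, 0.1372]
tool_rot: [0.0, 0.11, 0.994, 0.0]
contact_force: [0.5, -0.0, -4.1]
gripper_width: 0.415
grasp_force: 39.3
```

```bash
python3 -c "
from h import *
np.set_printoptions(linewidth=250)
err(.5942,.0126,-.221)
im=snap('s3','scene')['img'].astype(int)
g=im.mean(2).round().astype(int); print(g[222:252,292:326:2])"
```

```text
t 21.3 d [ 0.     -0.0004] z 0.1372 turn -0.0002 axis [ 1.e-04  0.e+00 -1.e+00] w 0.415 F 39.29272413253784 [ 0.5 -0.  -4.1]
s3 [1.1456799772226594, 0.29848657282026425, 0.7289235753112161] [np.float64(-0.18949610186618226), np.float64(0.4431686549000905), np.float64(0.7994022675745325), np.float64(-0.3586764353679536)] [[412.4356200400822, 0.0, 278.3290591206388], [0.0, 412.4356200400822, 211.20135620158138], [0.0, 0.0, 1.0]]
[[148 133 133 130 134 133 131 127  90  73  69  71  66  57  64  69  86]
 [148 129 127 132 131 132 130 115  85  76  70  71  69  66  72  75  69]
 [151 135 127 132 133 132 133 119  85  73  73  74  75  73  76  70  63]
 [149 131 126 127 128 129 129 128  89  71  74  74  75  75  75  66  63]
 [149 130 122 126 126 129 129 123  85  75  73  73  76  78  69  54  69]
 [149 127 107 126 127 129 134 119  81  75  72  71  74  71  61  51  82]
 [144 112  82 109 125 128 132 126  83  73  72  71  72  65  52  55  90]
 [138  89  63  83 115 132 129 120  80  74  75  73  68  54  55  77 101]
 [134  67  52  65  94 121 132 114  82  76  72  75  63  53  73  99 108]
 [126  57  43  55  72 103 127 
[... 761 characters left out ...]
 61  66  80  98 111 103 106 114 111 109  97  74  60  60  63]
 [ 71  67  62  62  70  81 106 114 113 108 110 104  86  71  58  57  64]
 [ 69  65  64  64  66  69  91 107 109 111 104  92  76  69  59  66  64]
 [ 77  69  66  65  66  64  76  97 110 107  99  78  69  64  62  62  68]
 [ 74  72  68  68  62  65  67  81  97 102  88  75  70  63  63  63  69]
 [ 72  75  74  68  67  64  63  71  87  93  74  72  70  64  66  65  68]
 [ 67  69  72  69  70  65  59  65  72  68  64  69  67  67  71  68  62]
 [ 63  67  68  73  67  66  63  65  64  63  59  67  67  63  72  64  63]
 [ 65  63  67  70  73  68  66  62  62  63  61  65  65  67  67  64  63]
 [ 62  63  66  70  77  66  64  65  63  59  62  66  68  68  63  58  59]]
```

```bash
python3 -c "
from station import bot
print(bot.hand_in())"
```

```text
the job is handed in; nothing more can be done
None
```

I handed the job in at about 21 s of the 67 s allowed, with the riser on the plinth, the detector on the riser and the lamp still gripped about 1 cm above the window. By the camera checks everything was within about 2 mm of centre, and the lamp was carried over the fence with no sign of contact. The hand-in returned no verdict.

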